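Set the jar press on a fresh jam jar and lock it

ROBOT

A 6-joint arm with a two-finger parallel gripper is mounted at the origin on a cart in front of the work surface, level with it; the furniture and walls round the work are solid. World frame = base frame: x ahead of the robot, y to its left, z up, the work surface at z = 0. Lengths are in m, angles in rad, forces in N, time in s.
With the tool pointing down it reaches from about 0.4 to 0.825 m from the base axis. Payload 7 kg.
Tool frame: the origin (TCP) lies at the very end of the fingers, on their centre line; the grasp point (between the pads) lies 19 mm behind it (tcp_to_grasp is the distance from the TCP to the grasp point, in m); x points along the fingers, z is the direction in which the jaws open and shut, and the axes are right-handed (so a half turn about x gives the same grasp; the last joint's range is limited). The gripper opens to 88 mm and grips with 3 to 60 N. Pads are 19 mm wide; open, the fingers measure 130 mm over their backs; the gripper's body (78 mm by 193 mm) begins 47 mm behind the grasp point.
Start: joints at [-0.826, 0.359, 0.012, 0, -1.224, -0.288], TCP at [0.298, -0.606, 0.227] pointing down, gripper open.
Joint ranges: [-3.07, 3.07], [-1.43, 2.12], [-1.02, 1.25], [-3.03, 1.67], [-3.05, -0], [-3.03, 3.03]. Speed limits (rad/s): [2.39, 2.39, 3.01, 3.14, 3.14, 3.14].

INTERFACE

Orientations are given as [roll, pitch, yaw] about the fixed x, y, z axes, in that order (R = Rz(yaw) Ry(pitch) Rx(roll)).
In Python, from station import get_state, grab_frame, job_done, tcp_to_grasp gives the robot as it stands. The module is installed in compiled form; this text tells all that it offers.
- The arm moves only by the shell command python3 -m crank 'ROWS' [FORCE]. ROWS is JSON, a list of rows, each a list of 7 numbers: the shift along the tool's x, y, z in m, then the turn, a rotation vector about the tool's x, y, z in rad, then the opening, from 0 (shut) to 1 (fully open). In form: [[x, y, z, wx, wy, wz, fingers], ...]. A call has 1 to 10 rows; each row is the pose to reach, as a shift and turn from the pose commanded when the call began, along the tool's axes at that moment; what a row does not reach only later rows make up. A row lasts 1/8 s, in which the tool goes at most 62.5 mm and 10.7 degrees, less where a joint would pass 70% of its speed; a pose out of reach is approached as far as the arm can. A call with a gripper value outside its range is refused whole. The fingers move at their own pace and stop on an object; FORCE is the grip in N (left out, the last holds). Time passes only in rows, so rows that repeat a pose let the fingers close. It gives the time, the measured TCP pose, the force and the opening at its end, in the units of the state.
- get_state(): the state, without advancing time (a new reading comes with each control period).
- grab_frame(name): name is "scene" or "top" or "wrist"; returns a dict with "pixels" (400x640x3 uint8, red, green, blue), "vfov" (degrees; the focal length in pixels is half the picture's height over the tangent of half this angle, whatever the lens; pixels are square), "cx", "cy" (the principal point, pixels), "extrinsics" (4x4, takes a point from world to camera coordinates). Camera axes: x right, y up, looking along -z (the intrinsics and any distortion apply to the point x, -y, -z); pixel columns grow to the right and rows downward; lengths in m; the calibration is good to about 2 mm. The wrist camera is an equidistant fisheye: a pixel r from the principal point sees the ray r / f radians off the axis. A picture is of the moment at which its call begins. There is no depth.
- job_done(): hands the job in, once; it reports no verdict.
The state is a dict: "t": time; "q": joint angles; "qd": joint speeds; "joint_efforts": joint torques, N m; "eef_pos": TCP position; "ee_rot": TCP orientation; "force": force on the tool from outside, world axes, zero at the start; "moment": the same for the moment, N m; "width": finger opening in m.
Only numpy, scipy, OpenCV 4.12 (cv2) and the standard library are available. Lean on these libraries where they do the work, as an engineer would, in place of code of your own. Each camera call takes 0.05 s, during which the arm holds its last target.

TASK

The filled jam jar stands in the jar press; its lid has to be held down while it seals. Take the clamp lever by its black knob, push the sprung head down with it until the rubber pad bears lightly but surely on the lid (about 10 N on the lid, never more than 20 N), and while you keep it there swing the lever all the way home, so that the clamp holds the head down after you let go. Leave the jar standing upright in its nest and do not disturb the jars and the spoon on the chopping board.

Things in the scene. Friction and masses are not known exactly. Their poses are not given: they have to be found in the camera images.
- jar_press: The jar press: cream base plate 220 x 150 mm, fixed on the worktop. Origin at z = 0, 5 mm from the plate's centre; x axis from the jar nest towards the column, z up. A steel column (28 mm across, top at 270 mm) stands at x = +55 mm; the jar nest (low steel rim 100 mm across, cork floor at z = 19 mm) is at x = -50 mm.
- press_head: Sliding head of the press: cream collar (52 mm across) on the column, with an arm over the jar. Origin on the column's axis at the arm's underside: z = 180 mm fully up (start), up to 60 mm lower. It only slides up and down. A spring lifts it: with the clamp open 6 to 9 N of push move it down; let go, it rises to the top. Drag takes up to 3 N of the push; some 2 N on the lid are lost on letting go.
- pad_mount (a point): Centre of the underside of the arm's round end (44 mm across), on the pad's axis above the jar. Below it hangs a threaded spindle with a black rubber pad 49 mm across. How far it is screwed out varies and is not measured: the pad's face hangs 29 to 47 mm below this point, so it meets the lid when the head is 19 to 37 mm down. The pad is sprung: 6 N per mm on the lid, 5 mm travel, then solid.
- clamp_lever (a joint): Angle of the clamp lever (rad) about its upright pivot on the head, anticlockwise seen from above: starts open at 0 to 0.3; the clamp begins to grip at about 0.9 and grips harder up to its stop at 1.71 (home). It swings level, rides with the head, stays where it is left and needs 3 to 8 N at the knob. Home, the clamp holds the head against 25 N or more; once it grips the head no longer slides.
- knob_mid (a point): Middle of the black upright knob on the lever's end: round, 20 mm thick (24 mm near its top), 40 mm tall. It stands on a round steel flange (41 mm across), its top 20 mm below this point, which can be pushed on. At the start 235 mm above the worktop. The column's top is the only thing as high near by, over 80 mm away. z axis up, y axis from pivot to knob.
- lever_pivot (a point): Point on the lever's upright pivot axis, at the knob's middle height, 95 mm from the knob's middle. The knob moves on a circle round it: at joint value q the direction from pivot to knob is q + 1.08 rad anticlockwise (from above) from the jar press's x axis; when home it points towards the jar side.
- jam_jar: The jam jar (pink, white lid, 76 mm wide, 95 mm tall) that stands loose and upright in the nest under the pad. Origin at the centre of its underside, z up; the lid's top is 95 mm above it.
- next_jar: A second jam jar of the same kind, 76 mm wide, 95 mm tall, loose, waiting on the chopping board; leave it. Origin at the centre of its underside.
- honey_jar: A honey jar with a green lid, 65 mm wide, 114 mm tall, loose, on the chopping board; leave it. Origin at the centre of its underside.
- teaspoon: A steel teaspoon 130 mm long lying loose on the chopping board; leave it. Origin at its middle, underneath.
- board: A wooden chopping board 170 x 260 x 22 mm to the right of the press, fixed. Origin at the centre of its underside.
There are look-alikes about, which are no part of the job. What is shaped like the jam_jar but blue, purple or turquoise is not meant.

How it is judged:
By the outcome, as a careful person would: the job done as asked, in the order asked, and still so for the second after the job is handed in, with the robot touching nothing.
It also fails if it takes over 51 s, if anything falls off the work surface, if the arm or the gripper's body presses on something with over 40 N, if the wrist force passes 120 N, or if a joint passes its speed limit or range.

## Working session

There is one attempt and no reset: what is moved stays moved. The work goes in short steps, Python scripts to look and compute and a shell command to move; the robot and the scene stay as the last step left them, time stands still between calls to the robot, and variables do not carry over. Pictures are saved under pics/ and viewed, and the job is handed in when it is done.

```bash
mkdir -p pics
cat > h.py <<'E'
import numpy as np, cv2
from station import get_state, grab_frame
def save(n,f,crop=None,s=1):
    p=f["pixels"]
    if crop: a,b,c,d=crop; p=p[b:d,a:c]
    p=cv2.resize(p,None,fx=s,fy=s,interpolation=cv2.INTER_CUBIC)
    cv2.imwrite("pics/"+n+".png",p[:,:,::-1])
def ray(f,u,v,fish=False):
    F=200/np.tan(np.radians(f["vfov"])/2); E=np.array(f["extrinsics"])
    a=np.array([u-f["cx"],v-f["cy"]])
    if fish:
        r=np.linalg.norm(a); th=r/F; d=np.array([a[0]/r*np.sin(th),-a[1]/r*np.sin(th),-np.cos(th)])
    else: d=np.array([a[0]/F,-a[1]/F,-1.])
    R=E[:3,:3]; o=-R.T@E[:3,3]; d=R.T@d; return o,d/np.linalg.norm(d)
def onz(f,u,v,z,fish=False):
    o,d=ray(f,u,v,fish); return o+d*(z-o[2])/d[2]
def proj(f,p):
    F=200/np.tan(np.radians(f["vfov"])/2); E=np.array(f["extrinsics"]); c=E[:3,:3]@p+E[:3,3]
    return f["cx"]-F*c[0]/c[2], f["cy"]+F*c[1]/c[2]
def meet(r1,r2):
    (a,d),(b,e)=r1,r2
    t=np.linalg.lstsq(np.c_[d,-e],b-a,rcond=None)[0]; p,q=a+t[0]*d,b+t[1]*e
    return (p+q)/2,np.linalg.norm(p-q)
E
python3 - <<'E'
from h import *
import pickle
F={}
for n in("scene","top","wrist"):
    f=grab_frame(n);F[n]=f;save(n+"0",f); print(n,f["vfov"],f["cx"],f["cy"],np.round(-np.array(f["extrinsics"])[:3,:3].T@np.array(f["extrinsics"])[:3,3],3), [k for k in f])
pickle.dump(F,open("f0.pkl","wb"))
s=get_state();print(s)
E
```

```text
scene 45.22808508120894 311.10654947278545 195.35262439517064 [0.032 0.555 1.05 ] ['pixels', 'vfov', 'cx', 'cy', 'extrinsics']
top 50.58511849204858 321.88515683774244 200.41656470194928 [ 0.339 -0.058  1.196] ['pixels', 'vfov', 'cx', 'cy', 'extrinsics']
wrist 65.70646984690485 320.1777805600939 203.67797246444098 [ 0.222 -0.642  0.384] ['pixels', 'vfov', 'cx', 'cy', 'extrinsics']
{'t': 0.15, 'q': array([-8.25904749e-01,  3.59237526e-01,  1.12537906e-02, -2.60474106e-04,
       -1.22405145e+00, -2.88108665e-01]), 'qd': array([-0.00055119, -0.00307569,  0.00237083,  0.00239734,  0.00063685,
        0.00060142]), 'joint_efforts': array([ 1.24684215e-03, -5.83274996e+01,  2.93291098e+01,  7.00121820e+00,
        8.84507142e-03, -1.06072685e-04]), 'eef_pos': array([ 0.29754255, -0.60547863,  0.22582026]), 'ee_rot': array([0.09297433, 1.56953349, 2.12046489]), 'force': array([-0.47511549,  0.0631795 ,  0.45982181]), 'moment': array([-0.00260999, -0.04487539,  0.04393277]), 'width': 0.08759570927814055}
```

View pics/scene0.png

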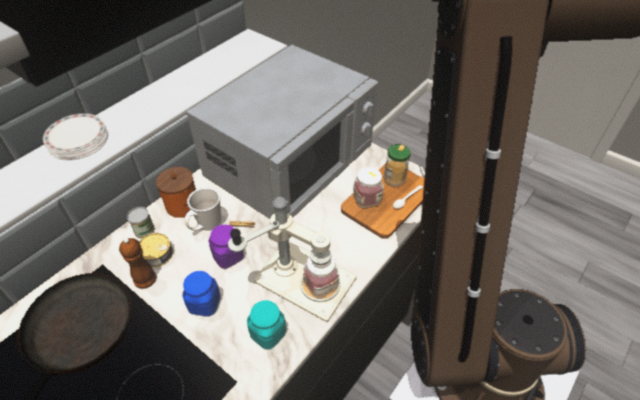

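View pics/top0.png

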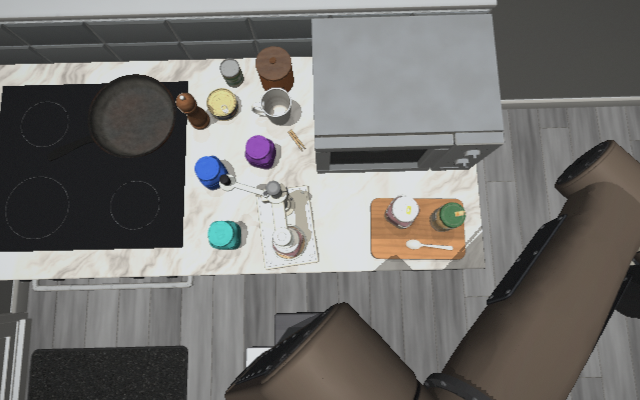

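View pics/wrist0.png

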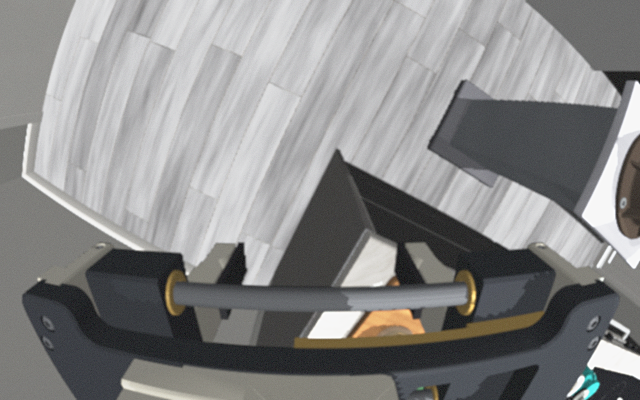

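The scene view shows the press with pink jar at about (320,270), column top (280,205), and the black knob at (237,238). In the top view the knob is at about (226,182), the column top at (274,188) and the pad arm at (285,240). The blue, purple and turquoise jars are look-alikes. Next I enlarge both views.

Run:
```python
from h import *
import pickle
F=pickle.load(open("f0.pkl","rb"))
save("sc",F["scene"],(205,180,365,320),5); save("tc",F["top"],(190,150,340,280),5)
```

```text
(no output)
```

View pics/sc.png

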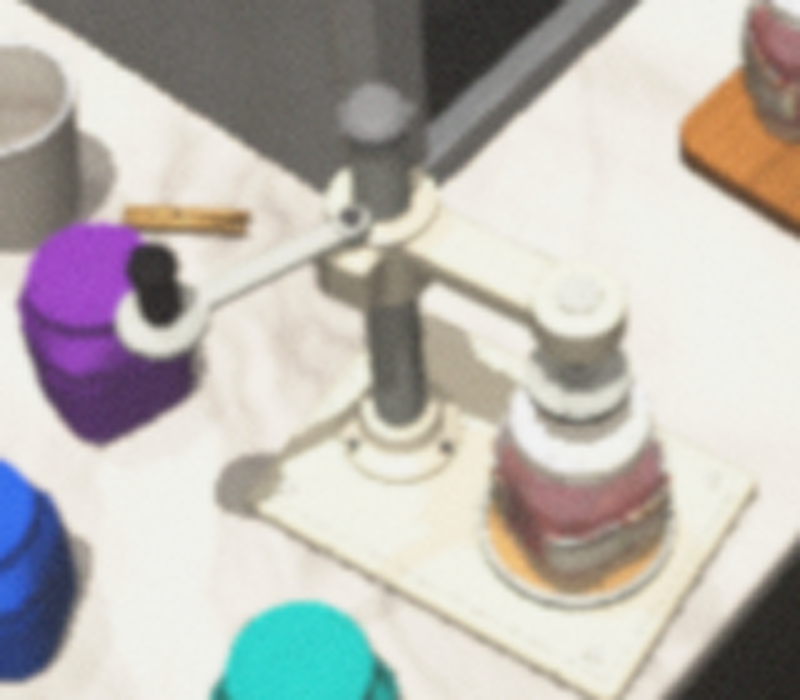

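View pics/tc.png

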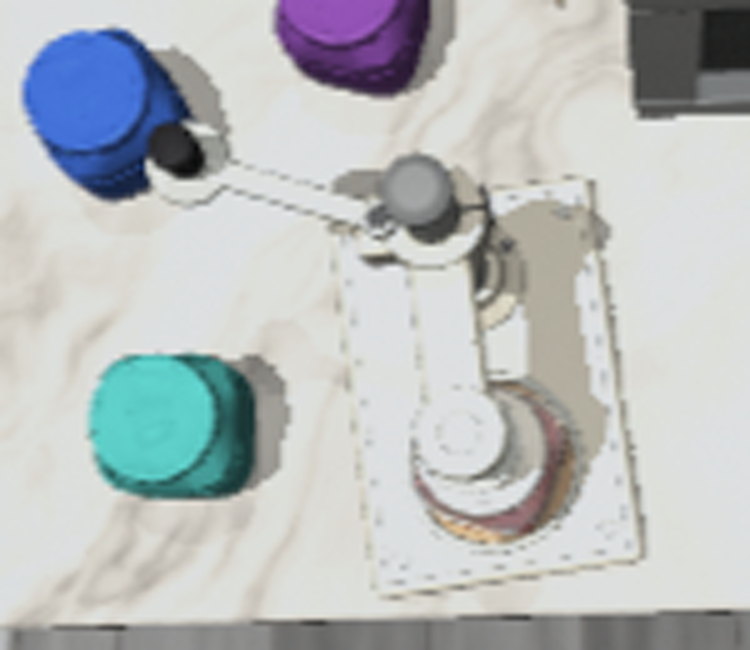

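Run:
```python
from h import *
import pickle
F=pickle.load(open("f0.pkl","rb"))
R={}
for n,(a,b,c,d) in dict(top=(215,170,240,192),scene=(226,224,246,248)).items():
    f=F[n];p=f["pixels"][b:d,a:c].astype(int); m=p.max(2)<70
    v,u=np.nonzero(m); print(n,m.sum(),u.mean()+a,v.mean()+b,(u.min()+a,u.max()+a,v.min()+b,v.max()+b))
    R[n]=ray(f,u.mean()+a,v.mean()+b); print(onz(f,u.mean()+a,v.mean()+b,.235))
print("knob",meet(R["top"],R["scene"]))
T=F["top"];S=F["scene"]
t=lambda x,y:(190+x/5,150+y/5); s=lambda x,y:(205+x/5,180+y/5)
print("coltop",meet(ray(T,*t(418,188)),ray(S,*s(375,108))),onz(T,*t(418,188),.27),onz(S,*s(375,108),.27))
print("pivot",meet(ray(T,*t(380,222)),ray(S,*s(352,218))))
print("armend",meet(ray(T,*t(458,433)),ray(S,*s(580,293))))
for c in[(335,235),(590,180),(643,555),(380,597)]: print("plate",onz(T,*t(*c),.015))
```

```text
top 100 223.96 180.21 (np.int64(215), np.int64(230), np.int64(172), np.int64(187))
[0.56048384 0.17104809 0.235     ]
scene 97 235.62886597938143 236.20618556701032 (np.int64(231), np.int64(240), np.int64(230), np.int64(243))
[0.56058737 0.16658367 0.235     ]
knob (array([0.558421  , 0.16929488, 0.23996133]), np.float64(0.002062156669553381))
coltop (array([0.53328973, 0.05173187, 0.26481543]), np.float64(0.0011854775978391088)) [0.53273669 0.05141911 0.27      ] [0.52939367 0.05486164 0.27      ]
pivot (array([0.52845364, 0.07600746, 0.21510776]), np.float64(0.00038762742400624226))
armend (array([0.42780017, 0.0403067 , 0.20531716]), np.float64(0.001958296592379925))
plate [0.55998548 0.12878808 0.015     ]
plate [ 0.58826026 -0.01653756  0.015     ]
plate [ 0.37595868 -0.04203175  0.015     ]
plate [0.35648252 0.10339134 0.015     ]
```

Two look-alike candidates can be ruled out: the purple jar (scene 227,247) and the blue one (top 210,172) lie below the knob and are not meant. The press jar is the pink one in the nest, and there is only one black knob: scene (236,236), top (225,180). It triangulates to about (0.560, 0.167, 0.237), 95.7 mm from the pivot as expected. Next I plan the hover move.

```bash
cat >> h.py <<'E'
from scipy.spatial.transform import Rotation as Ro
def Rt():
    s=get_state(); return Ro.from_euler('xyz',s["ee_rot"]).as_matrix(), s["eef_pos"], s
def shift(goal):
    R,p,s=Rt(); return np.round(R.T@(np.array(goal)-p),4)
def jaw():
    R,p,s=Rt(); return np.arctan2(R[1,2],R[0,2]), R[:,0]
E
python3 - <<'E'
from h import *
print(jaw()); print(shift((.298,-.606,.33)),shift((.560,.167,.33)))
import pickle
F=pickle.load(open("f0.pkl","rb"))
for c in((315,170),(500,175),(316,130)): print(onz(F["top"],*c,0),onz(F["top"],*c,.25))
E
```

```text
(np.float64(2.027490495406351), array([-6.59711567e-04,  1.07681765e-03, -9.99999203e-01]))
[-0.1042 -0.0002 -0.0005] [-0.1035 -0.5762  0.5777]
[ 0.63836794 -0.03719098  0.        ] [ 0.57581744 -0.04152376  0.25      ]
[ 0.61005751 -0.571422    0.        ] [ 0.5534268  -0.46404546  0.25      ]
[ 0.75973285 -0.04266462  0.        ] [ 0.67180458 -0.04585285  0.25      ]
```

```bash
python3 - <<'E'
from h import *
print(shift((.42,-.1,.33)))
E
python3 -m crank '[[-0.05,0,0,0,0,0,1],[-0.104,0,0,0,0,0,1],[-0.104,-0.04,0.05,0,0,0,1],[-0.104,-0.083,0.1,0,0,0,1],[-0.104,-0.123,0.15,0,0,0,1],[-0.104,-0.165,0.2,0,0,0,1],[-0.104,-0.205,0.25,0,0,0,1],[-0.104,-0.248,0.3,0,0,0,1],[-0.104,-0.29,0.35,0,0,0,1],[-0.104,-0.333,0.4,0,0,0,1]]'
python3 - <<'E'
from h import *
print(shift((.56,.167,.33)),jaw(),get_state()["q"])
E
```

```text
[-0.1037 -0.3328  0.3998]
t: 1.4
eef_pos: [0.4149, -0.1179, 0.3308]
ee_rot: [-1.824, 1.57, 0.204]
force: [1.6, -0.1, 0.6]
width: 0.0878
[ 0.001  -0.2559  0.1917] (np.float64(2.0274914951792633), array([ 8.56509975e-04,  1.76933585e-04, -9.99999618e-01])) [ 1.83988665e-01 -1.15383133e-01 -3.05426670e-01 -1.75659028e-05
 -1.37987837e+00 -1.29808640e+00]
```

```bash
python3 -m crank '[[0,-0.045,0.033,0,0,0,1],[0,-0.09,0.066,-0.15,0,0,1],[0,-0.135,0.099,-0.3,0,0,1],[0,-0.18,0.132,-0.45,0,0,1],[0,-0.22,0.16,-0.6,0,0,1],[0,-0.243,0.178,-0.77,0,0,1],[0,-0.243,0.178,-0.77,0,0,1],[0,-0.243,0.178,-0.77,0,0,1]]'
python3 - <<'E'
from h import *
import pickle
print(shift((.56,.167,.33)),jaw(),get_state()["q"])
F={}
for n in("scene","top","wrist"):
    F[n]=grab_frame(n); save(n+"1",F[n])
pickle.dump(F,open("f1.pkl","wb"))
E
```

```text
t: 2.4
eef_pos: [0.5543, 0.1469, 0.3303]
ee_rot: [0.886, 1.57, -2.601]
force: [-0.3, -0.4, 0.7]
width: 0.0874
[ 0.0002 -0.0209  0.0014] (np.float64(2.7960544131504155), array([-7.05221358e-04, -4.23103317e-04, -9.99999662e-01])) [ 6.00043723e-01  1.42018251e-01 -4.46405877e-02 -4.98906178e-05
 -1.38495843e+00 -9.45572560e-01]
```

View pics/wrist1.png

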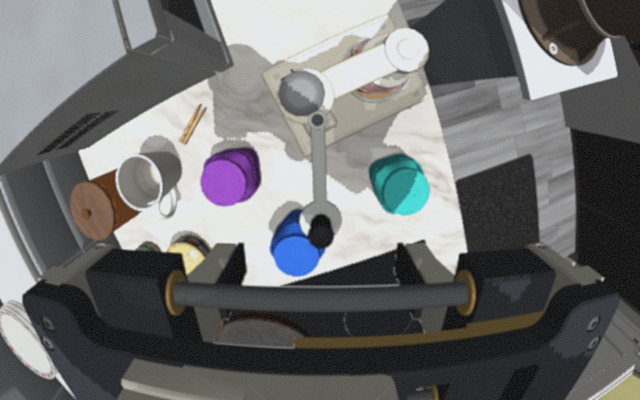

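View pics/scene1.png

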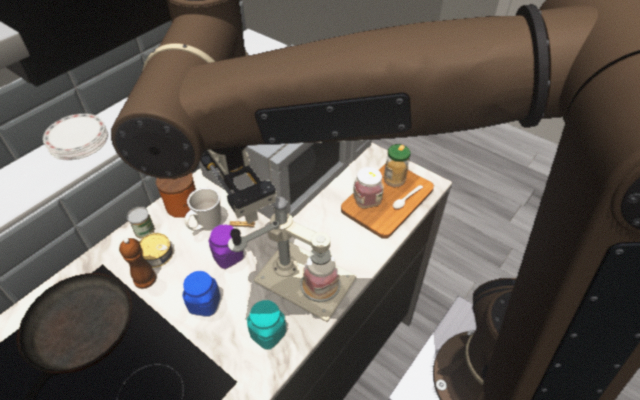

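The wrist view shows the knob centred between the jaws at about (320,232), the pivot at (318,120) and the column top at (301,93). I use it to check the knob position.

Run:
```python
from h import *
import pickle
F=pickle.load(open("f1.pkl","rb")); f=F["wrist"]; F0=pickle.load(open("f0.pkl","rb"))
save("w1c",f,(250,60,440,260),4)
p=f["pixels"][205:255,300:345].astype(int); m=p.max(2)<45
n,l,st,ce=cv2.connectedComponentsWithStats(m.astype(np.uint8)); print([(st[i],ce[i]+[300,205]) for i in range(1,n) if st[i][4]>30])
for c in((320,232),(320,235)): print(onz(f,*c,.235,True), meet(ray(f,*c,True),ray(F0["scene"],235.6,236.4)))
print("pivot",onz(f,318,120,.215,True),"col",onz(f,301,91,.27,True),"armend",onz(f,407,48,.205,True))
print(get_state()["eef_pos"],shift((.56,.167,.33)))
```

```text
[(array([  8,  10,  25,  33, 557], dtype=int32), array([320.43626571, 231.18312388]))]
[0.56305167 0.17039222 0.235     ] (array([0.56108727, 0.1684939 , 0.23682023]), np.float64(0.0039016177224642))
[0.56404516 0.17314559 0.235     ] (array([0.5608498 , 0.16976961, 0.23886013]), np.float64(0.005979599010760273))
pivot [0.53176828 0.07849513 0.215     ] col [0.53468739 0.05295453 0.27      ] armend [0.43118627 0.04026935 0.205     ]
[0.55430754 0.14635664 0.33096036] [ 0.001  -0.0214  0.0016]
```

View pics/w1c.png

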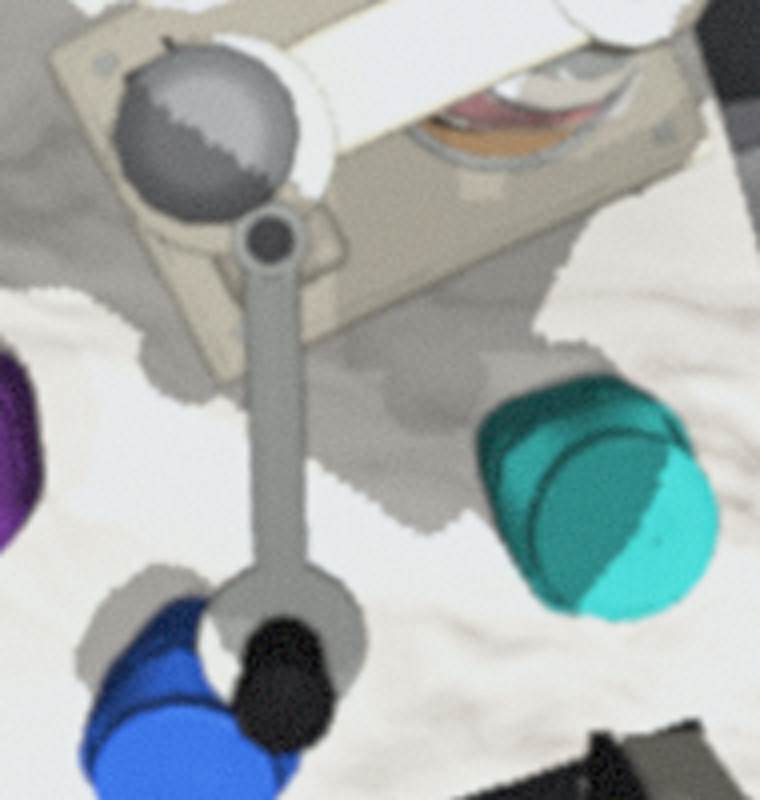

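```bash
python3 - <<'E'
from h import *
print(shift((.561,.1685,.33)),shift((.561,.1685,.22)))
E
python3 -m crank '[[0,-0.023,0,0,0,0,1],[0.03,-0.023,0,0,0,0,1],[0.07,-0.023,0,0,0,0,1],[0.1,-0.023,0,0,0,0,1],[0.11,-0.023,0,0,0,0,1],[0.11,-0.023,0,0,0,0,1]]'
python3 - <<'E'
from h import *
import pickle
print(shift((.561,.1685,.22)),jaw(),get_state()["force"])
f=grab_frame("wrist"); save("wrist2",f); save("scene2",grab_frame("scene"),(180,150,360,300),4)
E
```

```text
[ 0.001  -0.0231  0.0012] [ 0.111  -0.0231  0.0012]
t: 3.3
eef_pos: [0.5626, 0.169, 0.2208]
ee_rot: [1.782, 1.57, -1.704]
force: [-0.2, 0.6, 0.1]
width: 0.088
[0.0008 0.001  0.0014] (np.float64(2.7974834467719747), array([-5.00867173e-05, -3.74819753e-04, -9.99999929e-01])) [-0.20309773  0.63427394  0.08948942]
```

View pics/wrist2.png

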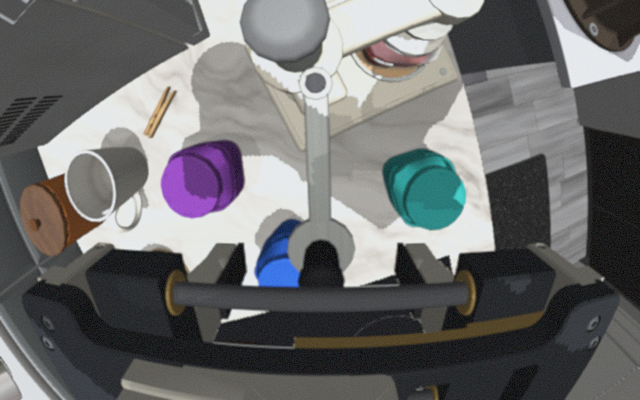

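View pics/scene2.png

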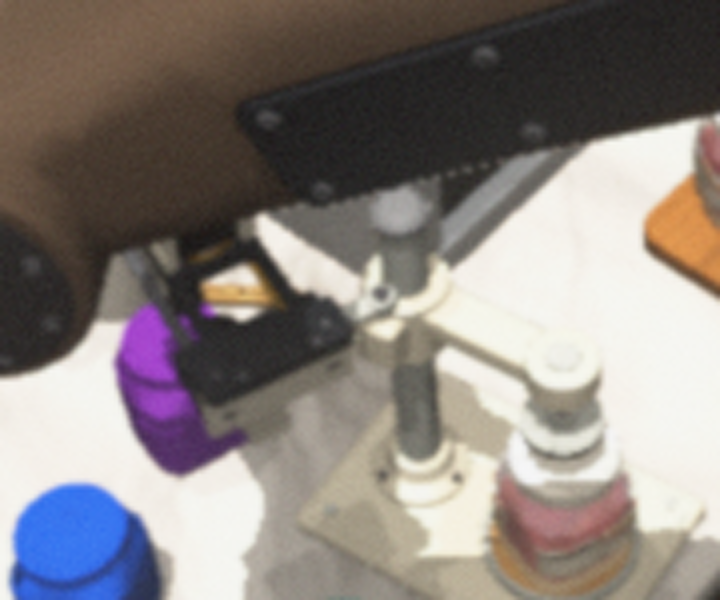

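The knob (321,262) is centred between the jaws and the flange is just below them. I close the gripper gently.

```bash
python3 -m crank '[[0,0,0,0,0,0,0],[0,0,0,0,0,0,0],[0,0,0,0,0,0,0],[0,0,0,0,0,0,0],[0,0,0,0,0,0,0],[0,0,0,0,0,0,0],[0,0,0,0,0,0,0],[0,0,0,0,0,0,0]]' 20
python3 - <<'E'
from h import *
print(shift((.561,.1685,.22)),jaw(),get_state()["force"],get_state()["moment"])
f=grab_frame("wrist"); save("wrist3",f,(200,150,440,330),3)
E
```

```text
t: 4.4
eef_pos: [0.5623, 0.1688, 0.2205]
ee_rot: [0.197, 1.571, 2.994]
force: [-0.3, 0.9, -0.5]
width: 0.0195
[0.0005 0.0007 0.0011] (np.float64(2.7975644389174623), array([-1.76937919e-04,  2.62269642e-05, -9.99999984e-01])) [-0.30783529  0.89822147 -0.47622755] [ 0.15039149  0.25992598 -0.02218461]
```

View pics/wrist3.png

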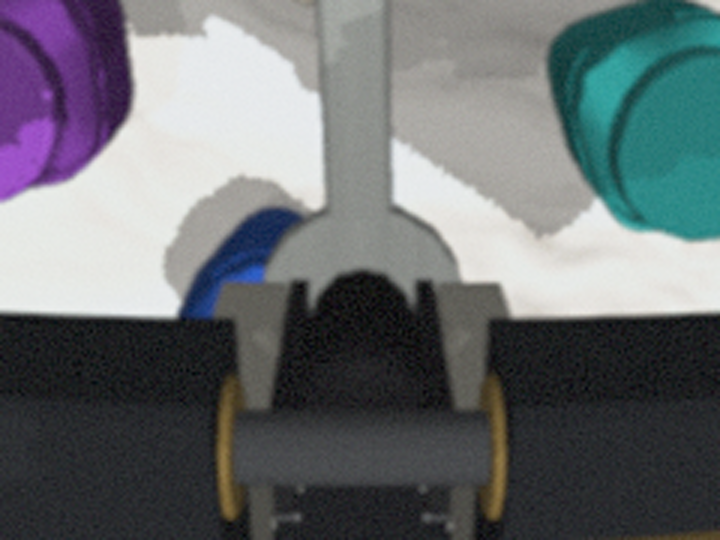

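```bash
for i in 1 2 3 ; do python3 -m crank '[[0.003,0,0,0,0,0,0],[0.005,0,0,0,0,0,0],[0.005,0,0,0,0,0,0]]' | egrep 'pos|force'; done; python3 -c "
from h import *
save('scene4',grab_frame('scene'),(240,180,360,300),5)"
```

```text
eef_pos: [0.5625, 0.1688, 0.2164]
force: [-2.3, -0.5, 5.6]
eef_pos: [0.5625, 0.1688, 0.2115]
force: [-2.5, 1.1, 5.6]
eef_pos: [0.5626, 0.1688, 0.2065]
force: [-2.4, 0.0, 6.0]
```

View pics/scene4.png

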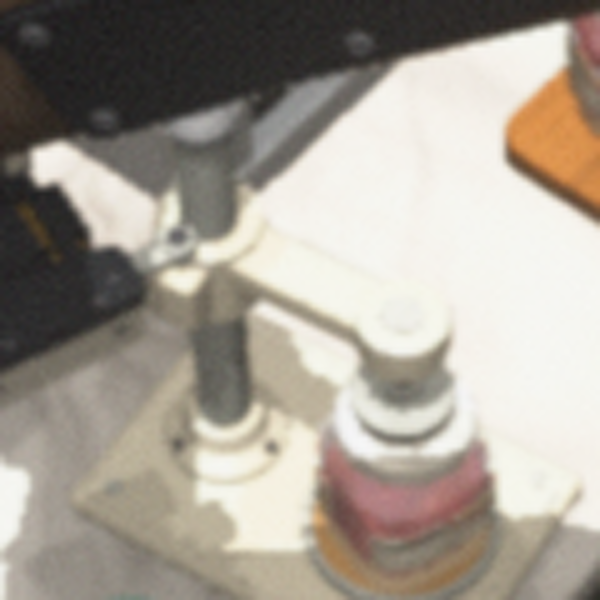

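The head is coming down with the knob: the arm end moved from row 238.6 to 242.6, and the push is about 6 N. I continue in finer steps.

```bash
for i in 1 2 3 4 5 ; do python3 -m crank '[[0.001,0,0,0,0,0,0],[0.002,0,0,0,0,0,0]]' | egrep 'pos|force'; done
```

```text
eef_pos: [0.5626, 0.1688, 0.2048]
force: [-3.5, 0.1, 8.8]
eef_pos: [0.5626, 0.1688, 0.2028]
force: [-4.2, 0.1, 7.8]
eef_pos: [0.5626, 0.1688, 0.2008]
force: [-3.6, -0.1, 8.5]
eef_pos: [0.5626, 0.1688, 0.1988]
force: [-4.0, 0.1, 9.3]
eef_pos: [0.563, 0.1687, 0.1978]
force: [-5.4, -1.4, 14.7]
```

```bash
python3 -m crank '[[0,0,0,0,0,0,0],[0,0,0,0,0,0,0]]' | egrep 'pos|force'; python3 -c "
from h import *
f=grab_frame('scene'); s=get_state(); print(s['force'],s['moment'],s['eef_pos'])
save('scene5',f,(280,215,360,305),6)"
```

```text
eef_pos: [0.563, 0.1687, 0.1977]
force: [-4.3, -1.4, 12.8]
[-4.43511209 -1.71165401 12.05564704] [-0.30887205  1.76102756 -0.12206334] [0.56298999 0.16872208 0.19776045]
```

View pics/scene5.png

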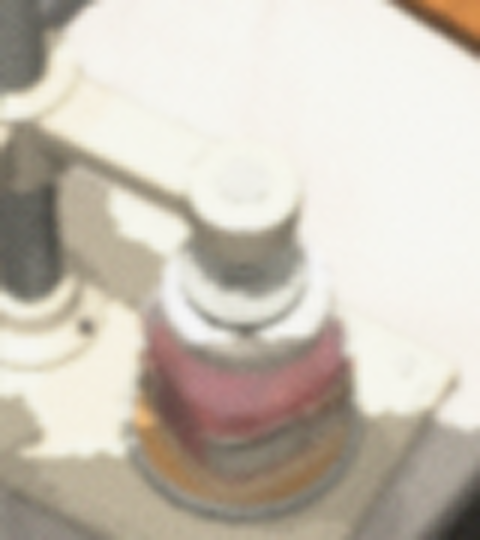

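The pad now seems to touch the lid, about 23 mm down. I check this with half-millimetre steps: on the pad spring the push should rise about 6 N per mm.

```bash
for i in 1 2; do python3 -m crank '[[0.0005,0,0,0,0,0,0],[0.0005,0,0,0,0,0,0],[0.0005,0,0,0,0,0,0]]' | egrep 'pos|force';  python3 -c "
from h import *
s=get_state(); print(s['force'],s['moment'],s['eef_pos'])"; done
```

```text
eef_pos: [0.5631, 0.1687, 0.1976]
force: [-4.5, -0.5, 14.8]
[-4.48072516 -0.53925227 14.78279374] [-0.38375857  2.0078793  -0.14356211] [0.56310878 0.16871449 0.19759239]
eef_pos: [0.5632, 0.1687, 0.1974]
force: [-4.2, -1.3, 16.2]
[-4.16241977 -1.29108673 16.16402066] [-0.48245402  2.10119305 -0.17204132] [0.56322291 0.16868922 0.19736997]
```

```bash
for i in 1 2; do python3 -m crank '[[0.0006,0,0,0,0,0,0],[0.0006,0,0,0,0,0,0],[0.0006,0,0,0,0,0,0]]' | egrep 'pos|force';  python3 -c "
from h import *
s=get_state(); print(s['force'],s['moment'],s['eef_pos'])"; done;  python3 -c "
from h import *
print(jaw()); save('scene6',grab_frame('scene'),(280,215,360,305),6);save('wrist6',grab_frame('wrist'))"
```

```text
eef_pos: [0.5633, 0.1687, 0.197]
force: [-5.6, -2.1, 16.8]
[-5.63460222 -2.1107064  16.763968  ] [-0.5381091   2.21680171 -0.16160437] [0.56334814 0.16865815 0.19703469]
eef_pos: [0.5635, 0.1686, 0.1967]
force: [-5.1, -2.1, 19.5]
[-5.08356178 -2.05036948 19.50777739] [-0.67528562  2.36110289 -0.18450617] [0.56348261 0.16864304 0.19674156]
(np.float64(2.7982358342353204), array([ 3.93855932e-03,  4.37039248e-04, -9.99992148e-01]))
```

View pics/wrist6.png

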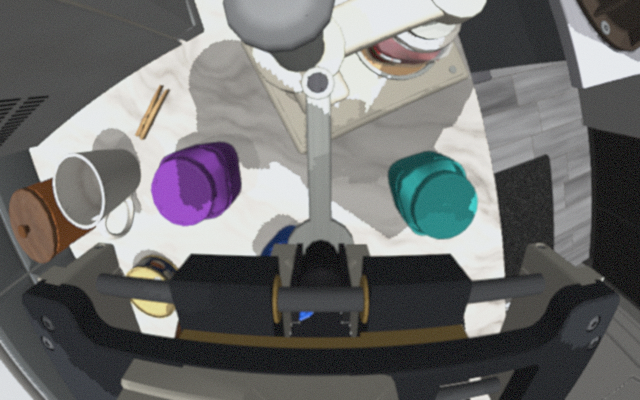

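View pics/scene6.png

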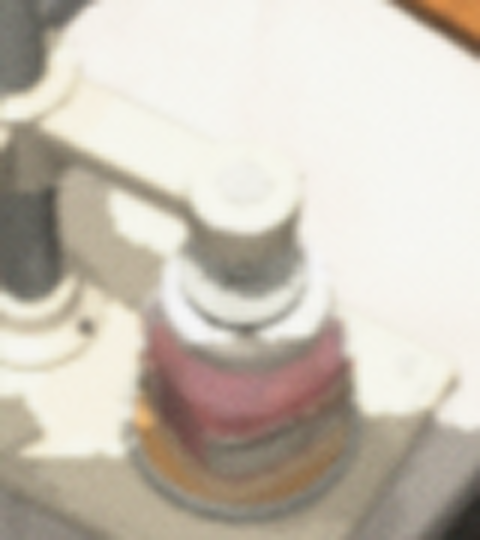

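Pad spring confirmed: 19.5 N push minus about 8.8 N free push gives about 11 N on the lid, and 2 mm of compression agrees. Now I swing the lever about its pivot in the tool frame (z tangential, y inward, R = 95 mm), in checked arcs.

```bash
cat > st.py <<'E'
from h import *
R,p,s=Rt(); a,x=jaw(); f=s["force"]
print("t %.2f pos"%s["t"],np.round(p,4),"jaw %.3f"%a,"x",np.round(x[:2],4),"F",np.round(f,1),"toolF",np.round(R.T@f,1),"w %.4f"%s["width"])
E
python3 -m crank '[[0,0.0002,0.0066,-0.07,0,0,0],[0,0.0009,0.0133,-0.14,0,0,0],[0,0.0021,0.0198,-0.21,0,0,0],[0,0.0021,0.0198,-0.21,0,0,0]]'|grep force; python3 st.py
```

```text
force: [-3.6, -3.7, 17.2]
t 9.28 pos [0.5444 0.173  0.1967] jaw 3.009 x [0.0046 0.0001] F [-3.6 -3.7 17.2] toolF [-17.2   4.1   3. ] w 0.0194
```

```bash
python3 -m crank '[[0,0.0002,0.0066,-0.07,0,0,0],[0,0.0009,0.0133,-0.14,0,0,0],[0,0.0021,0.0198,-0.21,0,0,0],[0,0.0021,0.0198,-0.21,0,0,0]]'|grep xxx; python3 st.py
python3 -c "
from h import *
save('top7',grab_frame('top'),(180,140,330,280),5);save('wrist7',grab_frame('wrist'))"
```

```text
t 9.78 pos [0.5246 0.1735 0.1967] jaw -3.064 x [0.0048 0.    ] F [-2.3 -4.8 18.3] toolF [-18.4   4.6   2.6] w 0.0194
```

View pics/wrist7.png

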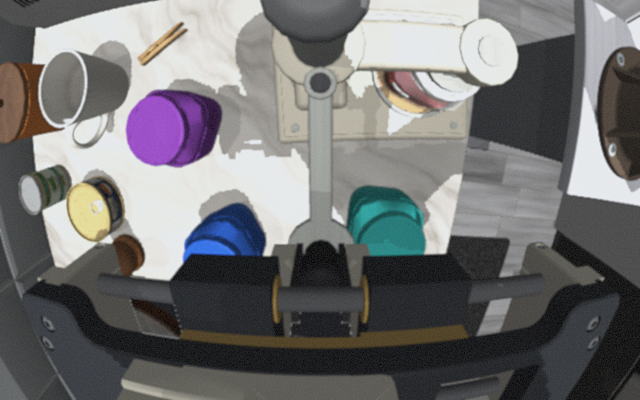

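The lever follows, centred between the jaws; the pivot is at (320,83). Height and push are steady, so I continue.

```bash
python3 -m crank '[[0,0.0002,0.0066,-0.07,0,0,0],[0,0.0009,0.0133,-0.14,0,0,0],[0,0.0021,0.0198,-0.21,0,0,0],[0,0.0021,0.0198,-0.21,0,0,0]]'|grep xxx; python3 st.py
python3 -m crank '[[0,0.0002,0.0066,-0.07,0,0,0],[0,0.0009,0.0133,-0.14,0,0,0],[0,0.0009,0.0133,-0.14,0,0,0],[0,0.0009,0.0133,-0.14,0,0,0]]'|grep xxx; python3 st.py
```

```text
t 10.38 pos [0.5054 0.1699 0.1967] jaw -2.854 x [0.0053 0.0002] F [-0.9 -5.  18.1] toolF [-18.1   4.5   2.2] w 0.0194
t 10.88 pos [0.4931 0.1654 0.1967] jaw -2.715 x [0.0053 0.0001] F [-1.6 -4.8 18.3] toolF [-18.3   3.8   3.3] w 0.0198
```

```bash
python3 -m crank '[[0.0004,0,0,0,0,0,0],[0.0004,0,0,0,0,0,0]]'|grep xxx; python3 st.py
python3 -m crank '[[0,0.0002,0.0066,-0.07,0,0,0],[0,0.0009,0.0133,-0.14,0,0,0],[0,0.0021,0.0198,-0.21,0,0,0],[0,0.0021,0.0198,-0.21,0,0,0]]'|grep xxx; python3 st.py
```

```text
t 11.12 pos [0.4931 0.1654 0.1965] jaw -2.715 x [0.0053 0.    ] F [-1.4 -5.3 20.2] toolF [-20.2   4.3   3.4] w 0.0193
t 11.62 pos [0.4763 0.1558 0.1965] jaw -2.504 x [0.0065 0.0012] F [-0.9 -4.7 18.4] toolF [-18.4   3.3   3.3] w 0.0195
```

```bash
for i in 1 2; do
python3 -m crank '[[0,0.0002,0.0066,-0.07,0,0,0],[0,0.0009,0.0133,-0.14,0,0,0],[0,0.0021,0.0198,-0.21,0,0,0],[0,0.0021,0.0198,-0.21,0,0,0]]'|grep xxx; python3 st.py; done
python3 -c "
from h import *
save('wrist8',grab_frame('wrist'));save('top8',grab_frame('top'),(180,140,330,280),5)"
```

```text
t 12.12 pos [0.4618 0.1429 0.1965] jaw -2.294 x [0.0069 0.0022] F [-0.1 -2.6 18.2] toolF [-18.2   1.7   1.9] w 0.0195
t 12.62 pos [0.4501 0.1272 0.1965] jaw -2.084 x [0.0067 0.0031] F [-2.7  1.6 19.7] toolF [-19.7  -3.   -0.2] w 0.0195
```

View pics/wrist8.png

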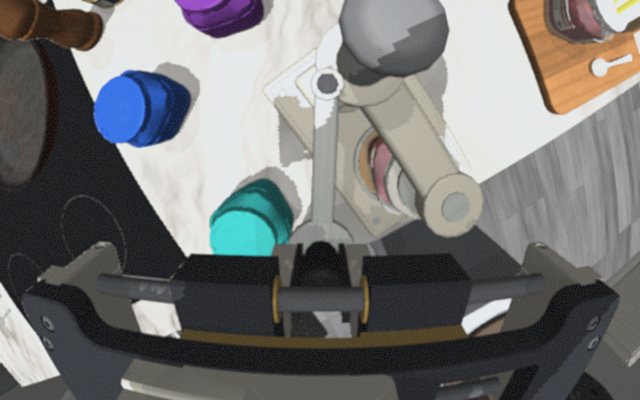

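```bash
python3 -m crank '[[0,0.0002,0.0066,-0.07,0,0,0],[0,0.0009,0.0133,-0.14,0,0,0],[0,0.0021,0.0198,-0.21,0,0,0],[0,0.0021,0.0198,-0.21,0,0,0]]'|grep xxx; python3 st.py; 
python3 -m crank '[[0,0.0001,0.0033,-0.035,0,0,0],[0,0.0002,0.0066,-0.07,0,0,0],[0,0.0002,0.0066,-0.07,0,0,0]]'|grep xxx; python3 st.py
```

```text
t 13.22 pos [0.4417 0.1092 0.1963] jaw -1.874 x [0.0058 0.0035] F [-6.9  3.6 22.1] toolF [-22.1  -7.5  -1.5] w 0.0196
t 13.60 pos [0.4398 0.1031 0.1963] jaw -1.804 x [0.0055 0.0036] F [-8.6  5.2 22.9] toolF [-22.9  -9.5  -3.1] w 0.0193
```

```bash
python3 -m crank '[[-0.0004,-0.001,0.001,-0.01,0,0,0],[-0.0004,-0.001,0.002,-0.02,0,0,0],[-0.0004,-0.001,0.002,-0.02,0,0,0]]'|grep xxx; python3 st.py; 
python3 -m crank '[[0,0,0.001,-0.01,0,0,0],[0,0,0.002,-0.02,0,0,0],[0,0,0.002,-0.02,0,0,0]]'|grep xxx; python3 st.py
```

```text
t 13.97 pos [0.4393 0.1015 0.1965] jaw -1.784 x [0.0069 0.0036] F [-2.7  4.6 16. ] toolF [-16.   -3.5  -4. ] w 0.0192
t 14.35 pos [0.4388 0.0996 0.1965] jaw -1.764 x [0.0068 0.0036] F [-2.8  3.6 16.7] toolF [-16.7  -3.4  -3.1] w 0.0195
```

```bash
for i in 1 2 3; do
python3 -m crank '[[0,0,0.001,-0.01,0,0,0],[0,0,0.002,-0.02,0,0,0],[0,0,0.002,-0.02,0,0,0]]'|grep xxx; python3 st.py; done
python3 -c "
from h import *
save('wrist9',grab_frame('wrist'));save('top9',grab_frame('top'),(180,140,330,280),5)"
```

```text
t 14.72 pos [0.4387 0.0986 0.1965] jaw -1.744 x [0.0075 0.0055] F [-2.1  9.1 17.1] toolF [-17.   -3.5  -8.7] w 0.0194
t 15.10 pos [0.4389 0.0984 0.1966] jaw -1.724 x [0.009  0.0085] F [-2.6 15.7 14.7] toolF [-14.6  -4.8 -15.2] w 0.0195
t 15.47 pos [0.4392 0.0982 0.1966] jaw -1.704 x [0.0103 0.0116] F [-3.  23.2 11.4] toolF [-11.1  -6.  -22.7] w 0.0195
```

View pics/wrist9.png

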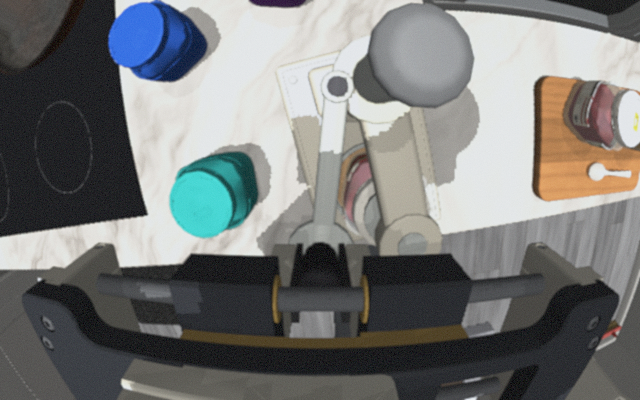

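The lever is at its stop: the knob stalled at (0.439, 0.098) against a predicted (0.436, 0.098), and the tangential force rose from 4 to 23 N. I relax the push, then open.

```bash
python3 -m crank '[[0,0,-0.002,0,0,0,0],[0,0,-0.0035,0,0,0,0],[0,0,-0.0035,0,0,0,0]]'|grep xxx; python3 st.py
python3 -m crank '[[-0.0005,0,-0.0005,0,0,0,0],[-0.0005,0,-0.0005,0,0,0,0]]'|grep xxx; python3 st.py
```

```text
t 15.95 pos [0.4391 0.0985 0.1965] jaw -1.704 x [0.0085 0.0056] F [ 0.6  8.3 13.3] toolF [-13.3  -0.4  -8.4] w 0.0192
t 16.20 pos [0.4391 0.0985 0.1966] jaw -1.704 x [0.0081 0.005 ] F [2.3 6.7 9.8] toolF [-9.7  1.5 -7. ] w 0.0193
```

```bash
python3 -m crank '[[0,0,0,0,0,0,0.5],[0,0,0,0,0,0,0.5],[0,0,0,0,0,0,0.5],[0,0,0,0,0,0,0.5]]'|grep xxx; python3 st.py
python3 -c "
from h import *
save('wrist10',grab_frame('wrist'),(200,50,460,330),2.5)"
```

```text
t 16.70 pos [0.4353 0.0956 0.1936] jaw -1.706 x [-0.0007 -0.0005] F [-0.3 -0.4  0.9] toolF [-0.9 -0.2  0.5] w 0.0437
```

View pics/wrist10.png

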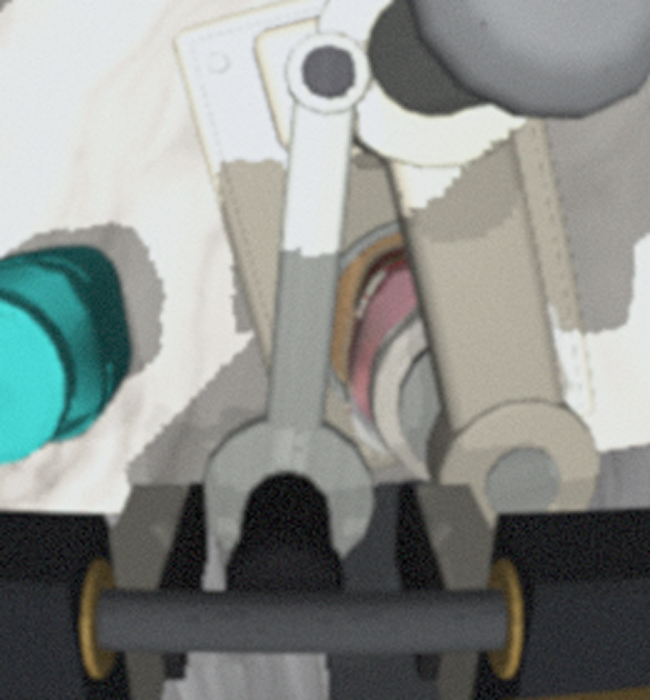

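```bash
python3 -m crank '[[-0.015,0,0.002,0,0,0,0.5],[-0.04,0,0.002,0,0,0,0.5],[-0.08,0,0.002,0,0,0,0.5],[-0.12,0,0.002,0,0,0,0.5],[-0.12,-0.06,0.002,0,0,0,0.5],[-0.12,-0.12,0.002,0,0,0,0.5],[-0.12,-0.16,0.002,0,0,0,0.5],[-0.12,-0.16,0.002,0,0,0,0.5],[-0.12,-0.16,0.002,0,0,0,0.5]]'|egrep "pos|force"; python3 st.py
python3 -c "
from h import *
import pickle
F={n:grab_frame(n) for n in('wrist','scene','top')};pickle.dump(F,open('f2.pkl','wb'))
save('wrist11',F['wrist']);save('scene11',F['scene'],(205,180,365,320),5);save('top11',F['top'])"
```

```text
eef_pos: [0.277, 0.1156, 0.3148]
force: [-0.1, 0.4, 0.7]
t 17.88 pos [0.277  0.1156 0.3148] jaw -1.704 x [0.0012 0.0016] F [-0.1  0.4  0.7] toolF [-0.7 -0.1 -0.4] w 0.0438
```

View pics/scene11.png

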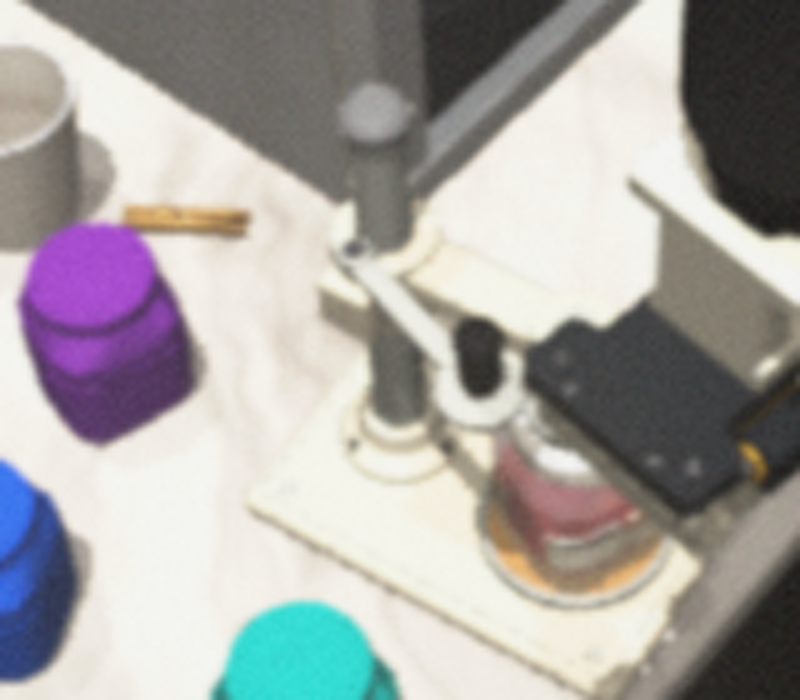

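View pics/top11.png

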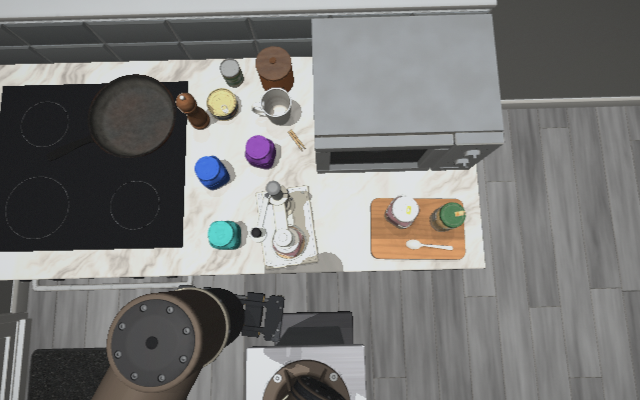

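View pics/wrist11.png

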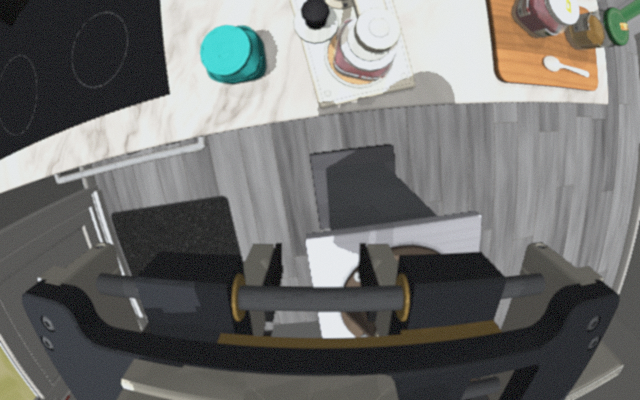

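The lever is home (top view, knob 257,232), the head stayed down and the board is untouched. I check the head height and lever angle, and look at the pad closely.

Run:
```python
from h import *
import pickle
F=pickle.load(open("f2.pkl","rb")); F0=pickle.load(open("f0.pkl","rb"))
R={}
for n,(a,b,c,d) in dict(top=(250,226,264,240),scene=(295,242,308,262)).items():
    p=F[n]["pixels"][b:d,a:c].astype(int); m=p.max(2)<60
    v,u=np.nonzero(m); print(n,m.sum(),u.mean()+a,v.mean()+b); R[n]=ray(F[n],u.mean()+a,v.mean()+b)
k,e=meet(R["top"],R["scene"]); print("knob",k,e)
d=k[:2]-[.530,.0773]; print("q",np.arctan2(d[1],d[0])-1.197,np.hypot(*d))
print("pivot",meet(ray(F["top"],*(lambda x:x)((266,196.5))),ray(F["scene"],205+352/5,180+248/5)))
# board change
a=F["top"]["pixels"][190:265,365:470].astype(int);b=F0["top"]["pixels"][190:265,365:470].astype(int)
print("board diff",np.abs(a-b).mean())
f=grab_frame("wrist"); save("w12",f,(280,0,440,120),5)
```

```text
top 66 256.0151515151515 232.1818181818182
scene 52 300.53846153846155 252.25
knob [0.43854804 0.09927974 0.20919015] 0.003494179815166504
q 1.708724430291193 0.09405620570177198
pivot (array([0.52713724, 0.0786685 , 0.19704438]), np.float64(0.001137219447633372))
board diff 5.729523809523809
```

View pics/w12.png

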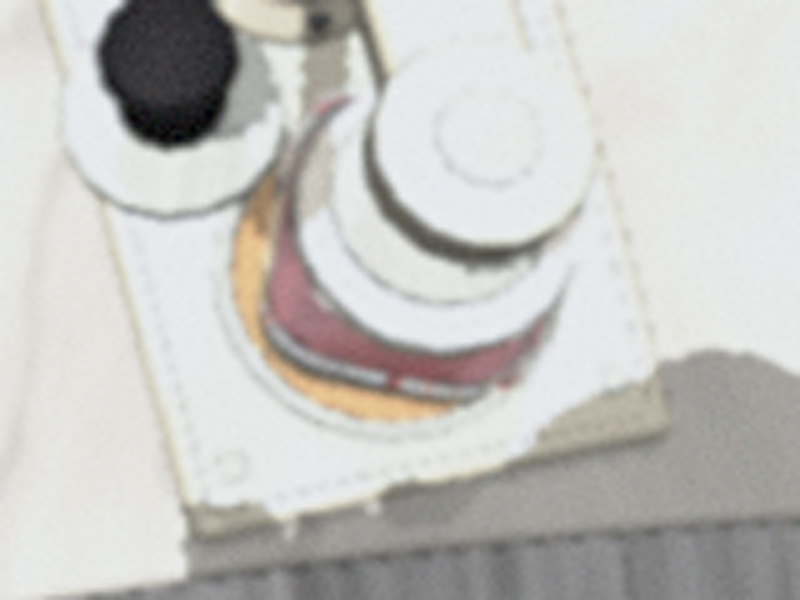

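The jar is upright in its nest with the pad on the lid. The lever measures q ≈ 1.71 and the knob sits at 0.209 m, about 26 mm below its start. The board looks the same in both top pictures. Handing in.

```bash
python3 -c "
from station import job_done
print(job_done())"; python3 st.py
```

```text
the job is handed in; nothing more can be done
None
the job is handed in; nothing more can be done
```

The clamp lever is home, and the clamp held the head down on the jam jar's lid after I let go. I handed the job in at about 18 s of the 51 s allowed.

**What I did:** I gripped the knob and pushed the head down about 24 mm. The push was then about 20 N, of which I estimate 10 to 12 N reached the lid. Keeping it there, I swung the lever to its stop, where the knob stalled and the force on it rose to 23 N. Then I eased off, let go and backed the arm away.

**Last checks:**
- **Lever:** it measured 1.71 rad in the pictures, against 1.71 for home.
- **Head:** the knob sat at 0.209 m, about 26 mm below its starting height.
- **Jar:** it stood upright in its nest with the pad on the lid.
- **Robot:** it was clear of everything, with forces near zero.

**Less certain:**
- **Lid force:** I worked it out from the push and the height, not from a direct reading. Near the end of the swing the push briefly rose to 23 N, and the head may have gone 0.2 mm lower. I expect about 9 to 11 N left on the lid.
- **Board:** the jars and spoon looked unmoved, but the top pictures before and after differed by about 6 grey levels there. I put this down to light and noise and did not check further.

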